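# Stand the nested coin tray on its ledges

## Robot

A 6-joint arm with a two-finger parallel gripper is mounted at the origin on the work surface. World frame = base frame: x ahead of the robot, y to its left, z up, the work surface at z = 0. Lengths are in m, angles in rad, forces in N, time in s.
With the tool pointing down it reaches from about 0.3 to 0.775 m from the base axis. Payload 14.6 kg.
Tool frame: the origin (TCP) lies on the centre line of the jaws, within the pads' length; the fingertips stand 25 mm ahead of it and the grasp point (between the pads) lies 6 mm ahead of it (ctrl.tip_reach is the distance from the TCP to the fingertips, in m); z points along the fingers, y is the line along which they close (so a half turn about z gives the same grasp; the last joint's range is limited). The gripper opens to 94 mm and grips with 3 to 60 N. Pads are 16 mm wide; open, the fingers measure 119 mm over their backs; the gripper's body (75 mm by 177 mm) begins 78 mm behind the grasp point.
Start: joints at [1.198, 0.3, 1.521, -0, 1.321, -0.067], TCP at [0.166, 0.524, 0.23] pointing down, gripper open.
Joint ranges: [-3.03, 3.03], [-0.79, 2.21], [0.23, 2.52], [-1.04, 4.18], [0, 3.07], [-2.55, 2.55]. Speed limits (rad/s): [2.22, 2.22, 2.57, 3.14, 3.14, 3.14].

## Interface

Orientations are given as [roll, pitch, yaw] about the fixed x, y, z axes, in that order (R = Rz(yaw) Ry(pitch) Rx(roll)).
In Python, from station import ctrl gives the robot as it stands. The module is installed in compiled form; this text tells all that it offers.
- The arm moves only by the tool apply_moves, never from a script. Its argument "deltas" is a list of rows, each a list of 7 numbers: the closure in counts, from 0 (fully open) to 255 (shut), then the shift along the world's x, y, z in cm, then the turn, a rotation vector about the world's x, y, z in rad. In form: [[jaw, tx, ty, tz, ax, ay, az], ...]. A call has 1 to 10 rows; each row shifts and turns the commanded pose from where the row before left it; what a row does not reach is not made up. A row lasts 1/10 s, in which the tool goes at most 50 mm and 8.59 degrees, less where a joint would pass 70% of its speed; a pose out of reach is approached as far as the arm can. A call with a gripper value outside its range is refused whole. The fingers move at their own pace and stop on an object; "grip_force" is the grip in N (left out, the last holds). Time passes only in rows, so rows that do not move let the fingers close. It gives the time, the measured TCP pose, the force, the opening and the grip force at its end, in the units of the state.
- ctrl.get_obs(): the state, without advancing time (a new reading comes with each control period).
- ctrl.camera(name): name is "side" or "top"; returns a dict with "img" (420x560x3 uint8, red, green, blue), "K" (3x3 intrinsics, pixels), "k1" (the pictures are not rectified: a ray, as slopes to the right and down, at radius r is drawn at 1 + k1 r^2 times it, then the intrinsics apply), "pose" (4x4, takes a point from camera to world coordinates). Camera axes: x right, y up, looking along -z (the intrinsics and any distortion apply to the point x, -y, -z); pixel columns grow to the right and rows downward; lengths in m; the calibration is good to about 2 mm. A picture is of the moment at which its call begins. There is no depth.
- ctrl.hand_in(): hands the job in; it is judged then, once.
The state is a dict: "time_s": time; "qpos": joint angles; "joint_vel": joint speeds; "tau": joint torques, N m; "ee_pos": TCP position; "eef_rot": TCP orientation; "force": force on the tool from outside, world axes, zero at the start; "moment": the same for the moment, N m; "grip_width": finger opening in m; "grip_force": force on a finger pad.
Only numpy, scipy, OpenCV 4.12 (cv2) and the standard library are available. Lean on these libraries where they do the work, as an engineer would, in place of code of your own. Each camera call takes 0.05 s, during which the arm holds its last target. There are 200 camera calls.

## Task

The blue tray of coins has been nested down into the grey tray, right over the freshly lacquered pendants. Lift it out, turn it half a turn so that its orange end comes over the grey tray's plain end, and set it back gently, nudging it until all four feet have dropped into the pockets on the grey rim, so that it stands level and locked on its ledges with air over the pendants. Keep every coin and pendant in its own tray, leave the grey tray standing about where it is, and leave everything else alone.

Things in the scene. Friction and masses are not known exactly. Their poses are not given: they have to be found in the camera images.
- lower_tray: grey stack-nest tray, about 0.55 kg, loose on the table, two finished pendants in it. 180 x 130 mm, 65 mm high; origin at the centre of its underside, z up, x along its length towards its orange end. Both trays are one mould: a tub (outside 160 x 110, 28 high, floor 4 thick) under a wider upright collar (outside 180 x 130, walls 8 thick, from 28 to 65 mm up)
- upper_tray: blue stack-nest tray, about 0.3 kg, same mould and frame as the grey one, two loose coins in it. Starts nested, same way round, underside 37 mm above the grey underside, its whole collar free above the grey rim. Turned half round and seated its underside is 60 mm above the grey underside, centres in line; with its feet beside the pockets it rides on the rim at 65 mm, free to slide
- upper_tray_orange_end (a point): middle of the top edge of the blue tray's orange end wall (x = +86, y = 0, z = 65 mm in its frame). The wall is upright, 8 mm thick, smooth plastic; it can be pinched from above down to 30 mm below the edge, even when nested
- upper_tray_plain_end (a point): the same point of the blue tray's plain blue end wall (x = -86, y = 0, z = 65 mm in its frame); can be pinched likewise. The long side walls (8 mm thick, y = +/-61) are whole from x = -7 to +36 mm and can be pinched there, about x = +14, down to 28 mm below the edge
- lower_tray_orange_end (a point): middle of the top edge of the grey tray's orange end wall (x = +86, y = 0, z = 65 mm in its frame)
- upper_tray_foot (a point): underside of one of the blue tray's four feet (x = +62, y = +60, z = 0 mm in its frame). Feet stick out of the tub's long sides, flush with the underside, 24 mm along x, 10 high, reaching y = +/-64, centred at x = +62 and x = -22 on both sides
- lower_tray_pocket (a point): floor of one of the grey rim's four pockets, the ledges for a turned tray (x = -62, y = +61, z = 60 mm in its frame). Pockets are 27 mm along x and 5 deep, at x = -62 and +22 on both sides. A foot has 1.5 mm of play each way along x in a pocket; the tub 2 mm each way along x and y in the collar
- lower_tray_slot (a point): bottom of one of the grey collar's four open slots, which let the feet of a tray down when it is the same way round (x = +62, y = +61, z = 32 mm in its frame). Slots are 30 mm along x, 33 deep, at x = +62 and -22 on both sides
- pendant0: finished coin pendant lying in the grey tray under the blue one, 34 to 38 mm across, 3 mm thick; origin at the centre of its underside
- pendant1: finished coin pendant lying in the grey tray under the blue one, 34 to 38 mm across, 3 mm thick; origin at the centre of its underside
- coin0: loose uncut coin lying in the blue tray, 34 to 36 mm across, 3 mm thick; origin at the centre of its underside
- coin1: loose uncut coin lying in the blue tray, 34 to 36 mm across, 3 mm thick; origin at the centre of its underside
- saw: jeweller's saw lying flat, steel C-frame 150 x 85 mm with a wooden handle to -x, 20 mm high; origin at the middle of the blade; leave it alone
- drill: red and black cordless drill on its side, 250 x 190 mm, 58 mm high; origin under the barrel, chuck towards +x, grip towards -y; leave it alone
- mug: white mug, 76 mm across, 90 mm high; origin under its centre; leave it alone
- lacquer_jar: amber jar with black cap, 52 mm across, 70 mm high; origin under its centre; leave it alone
- pliers: green-handled pliers lying flat, 160 mm long, 14 mm high; origin near the joint; leave it alone
- file: file with a wooden handle, 240 mm long, 20 mm high; origin at the front of the handle, blade to +x; leave it alone

How it is judged:
By the outcome, as a careful person would: the job done as asked, in the order asked, and still so for the second after the job is handed in, with the robot touching nothing.
It also fails if it takes over 72 s, if anything falls off the work surface, if the arm or the gripper's body presses on something with over 40 N, if the wrist force passes 120 N, or if a joint passes its speed limit or range.

## Working session

There is one attempt and no reset: what is moved stays moved. The work goes in short steps, Python scripts to look and compute and a tool call to move; the robot and the scene stay as the last step left them, time stands still between calls to the robot, and variables do not carry over. Pictures are saved under pics/ and viewed, at most 10 in all, crops included, and the job is handed in when it is done.

Besides the shell and the picture viewer there is one more tool, called after ">>>" as name(argument=value, ...) on one line, values as JSON. apply_moves: Moves the arm, as the interface text tells. Its arguments: {"type":"object","properties":{"deltas":{"type":"array"},"grip_force":{"type":"number"}},"required":["deltas"]}

```bash
mkdir -p pics; cat > h.py <<'E'
import numpy as np,cv2
from station import ctrl
def snap(n,f):
    c=ctrl.camera(n); cv2.imwrite('pics/'+f,c['img'][:,:,::-1]); np.savez('pics/'+f+'.npz',**c); return c
def ray(c,u,v):
    K=c['K']; d=np.array([(u-K[0,2])/K[0,0],(v-K[1,2])/K[1,1]]); s=d.copy()
    for _ in range(20): s=d/(1+c['k1']*(s@s))
    r=c['pose'][:3,:3]@np.array([s[0],-s[1],-1]); return c['pose'][:3,3],r
def atz(c,u,v,z):
    o,r=ray(c,u,v); return o+r*(z-o[2])/r[2]
def proj(c,p):
    q=np.linalg.inv(c['pose'])@np.append(p,1); s=np.array([q[0],-q[1]])/-q[2]; s=s*(1+c['k1']*(s@s))
    return c['K'][[0,1],[0,1]]*s+c['K'][:2,2]
E
python3 - <<'E'
from h import *
for n in('top','side'):
    c=snap(n,n+'0.png'); print(n,c['pose'].round(3).tolist(),c['K'].round(1).tolist(),c['k1'])
print(ctrl.get_obs())
E
```

```text
top [[-0.004, 0.998, -0.065, 0.474], [-1.0, -0.005, -0.014, -0.019], [-0.014, 0.065, 0.998, 1.372], [0.0, 0.0, 0.0, 1.0]] [[495.5, 0.0, 273.6], [0.0, 495.5, 204.0], [0.0, 0.0, 1.0]] -0.0966015225243355
side [[0.69, 0.501, -0.522, -0.099], [-0.723, 0.46, -0.515, -0.675], [-0.018, 0.733, 0.679, 0.96], [0.0, 0.0, 0.0, 1.0]] [[491.6, 0.0, 281.4], [0.0, 491.6, 208.4], [0.0, 0.0, 1.0]] -0.09812988989232074
{'time_s': 0.1, 'qpos': array([ 1.19838907e+00,  3.00420131e-01,  1.52152449e+00,  4.89434792e-06,
        1.32069075e+00, -6.66223509e-02]), 'joint_vel': array([ 0.00075488, -0.00267905, -0.00047661,  0.00027313,  0.00073512,
       -0.00016252]), 'tau': array([ 2.36034393e-03, -5.32644439e+01, -3.53288376e+01,  7.10271858e-02,
        2.34202738e-02, -5.48338028e-05]), 'ee_pos': array([0.16550981, 0.52428579, 0.22993821]), 'eef_rot': array([-3.14055257e+00, -7.41467374e-05,  2.83580650e+00]), 'force': array([-0.84705624, -0.65786663, -0.53187437]), 'moment': array([0.0402152 , 0.01557051, 0.00360661]), 'grip_force': 0.0, 'grip_width': 0.09395529662308262}
```

View pics/top0.png

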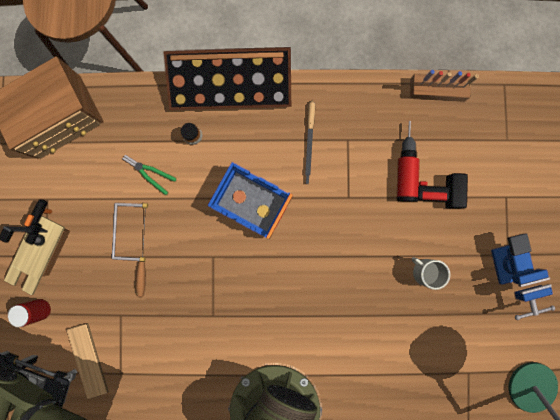

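View pics/side0.png

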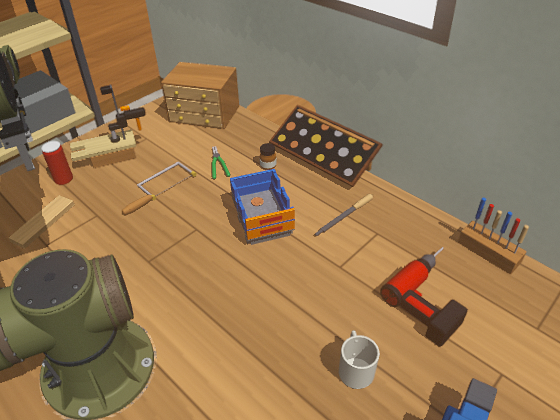

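The top view shows the tray around (250,200), with its orange end at lower right near (277,215). The side view agrees, with the orange end facing the camera near (270,222). I'll zoom in on both.

```bash
python3 - <<'E'
import cv2,numpy as np
a=cv2.imread('pics/top0.png')[155:245,200:300];b=cv2.imread('pics/side0.png')[165:245,220:305]
f=lambda i,k:cv2.resize(i,None,fx=k,fy=k,interpolation=cv2.INTER_CUBIC)
a=f(a,4.5);b=f(b,4.5);H=max(a.shape[0],b.shape[0]);o=np.zeros((H,a.shape[1]+b.shape[1],3),np.uint8)
o[:a.shape[0],:a.shape[1]]=a;o[:b.shape[0],a.shape[1]:]=b;print(o.shape);w=800/o.shape[1]
cv2.imwrite('pics/c0.png',cv2.resize(o,None,fx=min(1,w),fy=min(1,w)))
E
```

```text
(405, 832, 3)
```

View pics/c0.png

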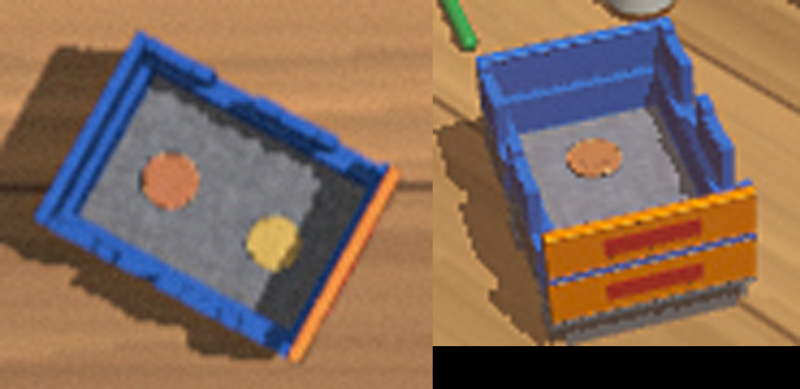

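```bash
cat > fit.py <<'E'
from h import *
from scipy.optimize import least_squares
def T(p,P): 
    c,s=np.cos(p[2]),np.sin(p[2]); P=np.array(P); return np.array([p[0]+c*P[0]-s*P[1],p[1]+s*P[0]+c*P[1],P[2]+(p[3] if len(p)>3 else 0)])
def fit(obs,x0,**k):
    r=least_squares(lambda p:np.concatenate([proj(c,T(p,P))-uv for c,P,uv in obs]),x0,loss='soft_l1'); return r.x,r.fun.round(1)
E
python3 - <<'E'
from fit import *
t=dict(np.load('pics/top0.png.npz'));s=dict(np.load('pics/side0.png.npz'))
k=4.5*800/832
A=[(90,65),(-90,65),(-90,-65),(90,-65)]
tu=[(400,170),(137,33),(38,217),(293,360)];su=[(755,185),(672,20),(478,62),(545,238)]
z=.102
P=[(a/1e3,b/1e3,0.102) for a,b in A]
ot=[(t,p,np.array([u/k+200,v/k+155])) for p,(u,v) in zip(P,tu)]
os=[(s,p,np.array([(u-432.7)/k+220,v/k+165])) for p,(u,v) in zip(P,su)]
for o in(ot,os,ot+os): print(fit(o,[.5,.05,-2]), )
x,_=fit(ot+os,[.5,.05,-2,0]);print(x)
for n,uv in (('copper',(171,181)),('gold',(273,244))):
    print(n,atz(t,uv[0]/k+200,uv[1]/k+155,.044))
E
```

```text
(array([ 0.56783022,  0.05951533, -2.07389617]), array([ 0.3,  0.1, -0.1, -1.3, -1.6,  0.2,  0.8,  0.7]))
(array([ 0.56867856,  0.05638495, -2.08073545]), array([ 0.7,  1.8, -0.2, -1.4, -0.4, -1.9, -0.1,  0.6]))
(array([ 0.5685344 ,  0.05822106, -2.07391247]), array([ 0.8, -0.2,  0.4, -1.6, -1.1, -0.1,  1.3,  0.4,  0.3,  1.3, -1. ,
       -1.7, -1. , -2. , -0.3,  0.3]))
[ 0.56926876  0.05913595 -2.07517196 -0.0046543 ]
copper [0.58035518 0.09110568 0.044     ]
gold [0.54082831 0.02771792 0.044     ]
```

>>> apply_moves(deltas=[[128,2.78,-2.44,0,0,0,-0.02],[128,2.78,-2.44,0,0,0,-0.02],[128,2.78,-2.44,0,0,0,-0.02],[128,2.78,-2.44,0,0,0,-0.02],[128,2.78,-2.44,0,0,0,-0.02],[128,2.78,-2.44,0,0,0,-0.02],[128,2.78,-2.44,0,0,0,-0.02],[128,2.78,-2.44,0,0,0,-0.02],[128,2.78,-2.44,0,0,0,-0.02],[128,2.78,-2.44,0,0,0,-0.017]], grip_force=40)

```text
time_s: 1.1
ee_pos: [0.4445, 0.2792, 0.2303]
eef_rot: [-3.141, -0.0, 2.638]
force: [0.4, 0.2, -0.1]
grip_width: 0.047
grip_force: 0.0
```

>>> apply_moves(deltas=[[128,2.78,-2.44,-1,0,0,0],[128,2.78,-2.44,-1,0,0,0],[128,2.78,-2.44,-1,0,0,0],[128,2.78,-2.44,-1,0,0,0],[128,2.78,-2.44,-1,0,0,0],[128,2.77,-2.44,-1,0,0,0],[128,0,0,0,0,0,0],[128,0,0,0,0,0,0]])

```text
time_s: 1.9
ee_pos: [0.6101, 0.1337, 0.1696]
eef_rot: [-3.141, -0.001, 2.638]
force: [-0.8, 0.5, -0.8]
grip_width: 0.0467
grip_force: 0.0
```

>>> apply_moves(deltas=[[128,0,0,-1,0,0,0],[128,0,0,-1,0,0,0],[128,0,0,-1,0,0,0],[128,0,0,-1,0,0,0],[128,0,0,-1,0,0,0],[128,0,0,-1,0,0,0],[128,0,0,-0.5,0,0,0],[128,0,0,-0.4,0,0,0],[128,0,0,0,0,0,0]])

```text
time_s: 2.8
ee_pos: [0.6102, 0.134, 0.101]
eef_rot: [-3.141, -0.0, 2.639]
force: [-0.5, 0.6, 0.3]
grip_width: 0.047
grip_force: 0.0
```

```bash
python3 - <<'E'
from h import *
c=snap('side','s1.png');cv2.imwrite('pics/s1c.png',cv2.resize(c['img'][100:250,180:380,::-1],None,fx=4,fy=4,interpolation=cv2.INTER_CUBIC))
E
```

```text
(no output)
```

View pics/s1c.png

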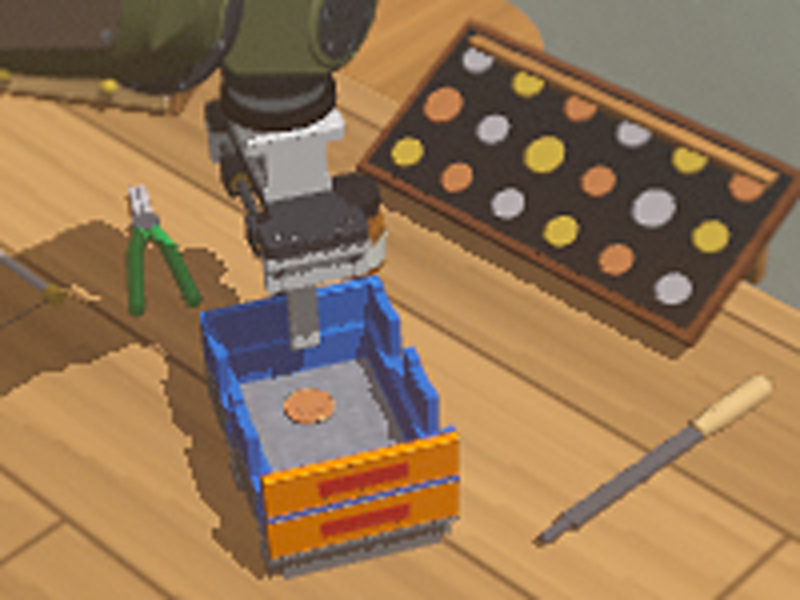

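The inner finger is inside the plain wall near its middle, at crop pixel (305,330), so I'll close softly and then firm up the grip.

>>> apply_moves(deltas=[[190,0,0,0,0,0,0],[210,0,0,0,0,0,0],[220,0,0,0,0,0,0],[225,0,0,0,0,0,0],[230,0,0,0,0,0,0],[235,0,0,0,0,0,0],[240,0,0,0,0,0,0],[255,0,0,0,0,0,0],[255,0,0,0,0,0,0]], grip_force=6)

```text
time_s: 3.75
ee_pos: [0.6104, 0.1342, 0.1015]
eef_rot: [3.141, 0.0, 2.639]
force: [0.5, 1.9, 0.2]
grip_width: 0.0082
grip_force: 6.0
```

>>> apply_moves(deltas=[[255,0,0,0,0,0,0],[255,0,0,0,0,0,0],[255,0,0,0,0,0,0]], grip_force=45)

```text
time_s: 4.05
ee_pos: [0.6103, 0.1341, 0.1015]
eef_rot: [3.141, 0.0, 2.639]
force: [1.6, 1.8, 1.0]
grip_width: 0.0077
grip_force: 45.0
```

>>> apply_moves(deltas=[[255,0,0,0.3,0,0,0],[255,0,0,0.5,0,0,0],[255,0,0,0.6,0,0,0],[255,0,0,0.8,0,0,0],[255,0,0,0.8,0,0,0],[255,0,0,0.8,0,0,0],[255,0,0,0.8,0,0,0],[255,0,0,0.8,0,0,0],[255,0,0,0.6,0,0,0],[255,0,0,0,0,0,0]])

```text
time_s: 5.05
ee_pos: [0.6106, 0.1341, 0.1625]
eef_rot: [3.141, 0.001, 2.639]
force: [0.2, 0.1, -3.0]
grip_width: 0.0077
grip_force: 45.0
```

>>> apply_moves(deltas=[[255,0,0,0.6,0,0,0],[255,0,0,0.8,0,0,0],[255,0,0,0.8,0,0,0],[255,0,0,0.8,0,0,0],[255,0,0,0.6,0,0,0],[255,0,0,0.4,0,0,0],[255,0,0,0,0,0,0]])

```text
time_s: 5.75
ee_pos: [0.6104, 0.1341, 0.2021]
eef_rot: [3.141, 0.001, 2.639]
force: [0.0, -1.0, -3.5]
grip_width: 0.0076
grip_force: 45.0
```

```bash
python3 - <<'E'
from h import *
c=snap('side','s2.png');cv2.imwrite('pics/s2c.png',cv2.resize(c['img'][100:250,180:380,::-1],None,fx=4,fy=4,interpolation=cv2.INTER_CUBIC))
c=snap('top','t2.png');o=ctrl.get_obs();print(o['force'],o['moment'],o['ee_pos'],o['eef_rot'])
E
```

```text
[-0.43814725  0.50096488 -3.5651755 ] [ 0.24700449 -0.13643447 -0.00885205] [0.6102018  0.13404734 0.20121265] [-3.14141035e+00 -2.64630907e-04  2.63878335e+00]
```

View pics/s2c.png

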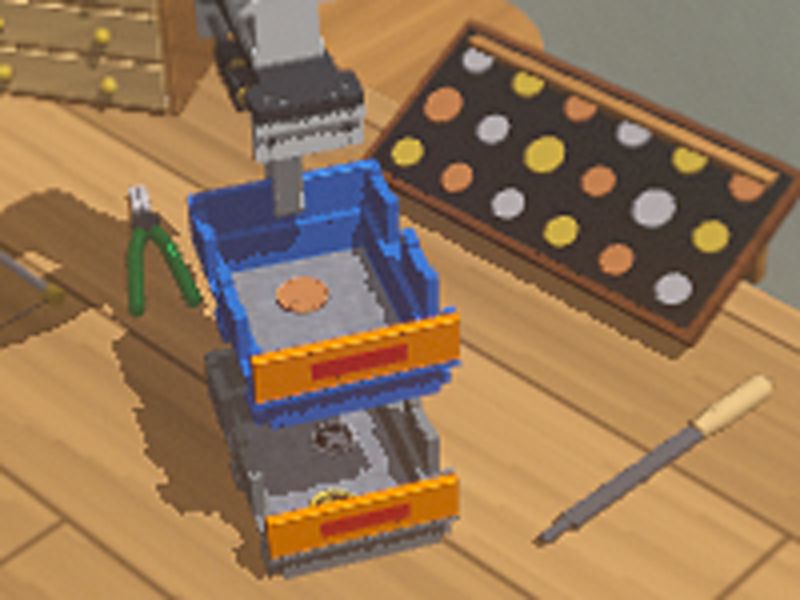

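The tray is lifted level, both coins are still in it, and the pendants show in the grey tray. Next is the half turn.

>>> apply_moves(deltas=[[255,-0.08,-0.14,0,0,0,-0.03],[255,-0.16,-0.29,0,0,0,-0.06],[255,-0.24,-0.43,0,0,0,-0.09],[255,-0.264,-0.479,0,0,0,-0.1],[255,-0.264,-0.479,0,0,0,-0.1],[255,-0.264,-0.479,0,0,0,-0.1],[255,-0.264,-0.479,0,0,0,-0.1],[255,-0.264,-0.479,0,0,0,-0.1],[255,-0.264,-0.479,0,0,0,-0.1],[255,-0.264,-0.479,0,0,0,-0.1]])

```text
time_s: 6.85
ee_pos: [0.5868, 0.0916, 0.2012]
eef_rot: [-3.141, 0.0, 1.753]
force: [0.6, -0.4, -2.9]
grip_width: 0.0079
grip_force: 45.0
```

>>> apply_moves(deltas=[[255,-0.264,-0.479,0,0,0,-0.1],[255,-0.264,-0.479,0,0,0,-0.1],[255,-0.264,-0.479,0,0,0,-0.1],[255,-0.264,-0.479,0,0,0,-0.1],[255,-0.264,-0.479,0,0,0,-0.1],[255,-0.264,-0.479,0,0,0,-0.1],[255,-0.264,-0.479,0,0,0,-0.1],[255,-0.264,-0.479,0,0,0,-0.08],[255,-0.264,-0.479,0,0,0,-0.05],[255,-0.2,-0.4,0,0,0,-0.02]])

```text
time_s: 7.85
ee_pos: [0.561, 0.0445, 0.2013]
eef_rot: [-3.142, 0.0, 0.906]
force: [-0.1, 0.7, -2.7]
grip_width: 0.0076
grip_force: 45.0
```

```bash
python3 - <<'E'
from h import *
c=snap('top','t3.png');o=ctrl.get_obs();print(o['qpos'],o['ee_pos'],o['eef_rot'])
i=c['img'][150:250,195:320,::-1]; cv2.imwrite('pics/t3c.png',cv2.resize(i,None,fx=6,fy=6,interpolation=cv2.INTER_CUBIC))
E
```

```text
[ 1.34365364e-02  3.52588941e-01  1.52072217e+00 -3.82967830e-04
  1.26864791e+00  6.78335550e-01] [0.56085135 0.04404984 0.2013063 ] [-3.14153677e+00  5.14554264e-04  9.06011355e-01]
```

View pics/t3c.png

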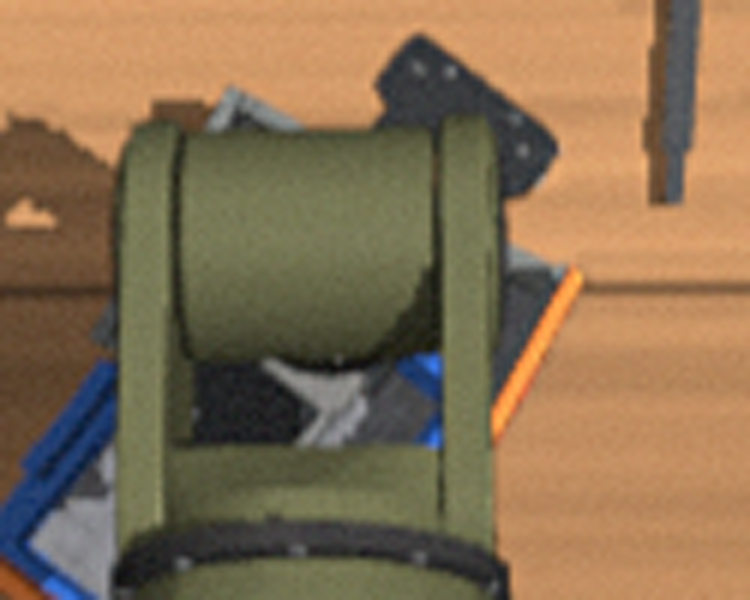

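The arm hides most of the top view at this angle, so I'll use the side camera from here. Finishing the turn.

>>> apply_moves(deltas=[[255,-0.24,-0.43,0,0,0,-0.05],[255,-0.24,-0.43,0,0,0,-0.09],[255,-0.24,-0.43,0,0,0,-0.1],[255,-0.24,-0.43,0,0,0,-0.1],[255,-0.24,-0.43,0,0,0,-0.1],[255,-0.24,-0.43,0,0,0,-0.1],[255,-0.24,-0.43,0,0,0,-0.1],[255,-0.24,-0.43,0,0,0,-0.1],[255,-0.24,-0.43,0,0,0,-0.1],[255,-0.24,-0.43,0,0,0,-0.1]])

```text
time_s: 8.9
ee_pos: [0.5371, 0.0017, 0.2013]
eef_rot: [3.141, 0.0, -0.035]
force: [-0.1, 0.1, -2.4]
grip_width: 0.0075
grip_force: 45.0
```

>>> apply_moves(deltas=[[255,-0.16,-0.29,0,0,0,-0.1],[255,-0.16,-0.29,0,0,0,-0.1],[255,-0.16,-0.29,0,0,0,-0.1],[255,-0.16,-0.29,0,0,0,-0.09],[255,-0.16,-0.29,0,0,0,-0.05],[255,-0.16,-0.3,0,0,0,-0.0316],[255,0,0,0,0,0,0],[255,0,0,0,0,0,0],[255,0,0,0,0,0,0]])

```text
time_s: 9.8
ee_pos: [0.5277, -0.0155, 0.2014]
eef_rot: [-3.142, 0.0, -0.502]
force: [-0.2, 0.0, -2.8]
grip_width: 0.0078
grip_force: 45.0
```

```bash
python3 - <<'E'
from h import *
c=snap('side','s4.png');t=snap('top','t4.png');o=ctrl.get_obs();print(o['qpos'],o['ee_pos'],o['eef_rot'],o['moment'])
f=lambda i,k:cv2.resize(i,None,fx=k,fy=k,interpolation=cv2.INTER_CUBIC)
a=f(c['img'][130:250,215:315,::-1],4);b=f(t['img'][145:265,195:295,::-1],4);cv2.imwrite('pics/s4c.png',np.hstack([a,b]))
E
```

```text
[-9.88702979e-02  2.76674254e-01  1.62049785e+00  2.22316651e-05
  1.24449839e+00  1.97398496e+00] [ 0.52765956 -0.0155557   0.20141745] [ 3.14158148e+00  7.98663924e-05 -5.02066054e-01] [-0.16709138  0.26422726 -0.036822  ]
```

View pics/s4c.png

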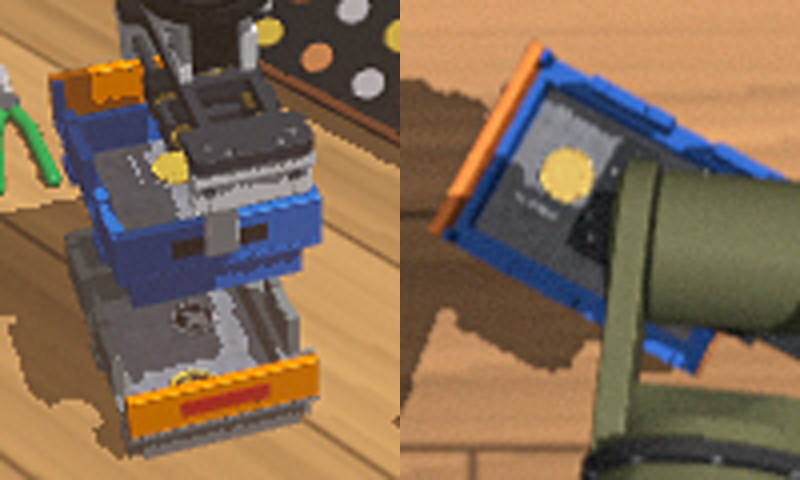

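```bash
python3 - <<'E'
from h import *
c=dict(np.load('pics/s4.png.npz'));t=dict(np.load('pics/t4.png.npz'))
f=lambda u,v,z:atz(c,u/4+215-.4,v/4+130-.4,z)[:2]
g=lambda u,v,z:atz(t,(u-400)/4+195-.4,v/4+145-.4,z)[:2]
th=-2.0736;R=np.array([[np.cos(th),np.sin(th)],[-np.sin(th),np.cos(th)]])
C=np.array([.5688,.0588])
for n,p,z in(('blueL',(105,232),.202),('blueR',(321,193),.202),('greyL',(127,400),.065),('greyR',(319,352),.065),('greyfarL',(68,233),.065)):
    w=f(*p,z);print(n,w.round(4),(R@(w-C)*1e3).round(1))
for n,p in(('tO1',(535,42)),('tO2',(432,228)),('tP-',(697,372))):
    w=g(*p,.202);print(n,w.round(4),(R@(w-C)*1e3).round(1))
# green-free subpixel: crops enlarged
i=c['img'][:,:,::-1];f2=lambda i,k:cv2.resize(i,None,fx=k,fy=k,interpolation=cv2.INTER_CUBIC)
cv2.imwrite('pics/s4d.png',f2(i[172:248,225:305],7.5))
E
```

```text
blueL [0.4712 0.0207] [ 80.4 -67.2]
blueR [ 0.5849 -0.0495] [87.1 66.4]
greyL [0.4704 0.014 ] [ 86.7 -64.6]
greyR [ 0.5864 -0.0465] [83.8 66.2]
greyfarL [0.5558 0.1651] [-86.9 -62.6]
tO1 [0.6679 0.1049] [-88.1  64.6]
tO2 [0.5569 0.166 ] [-88.1 -62.1]
tP- [0.471  0.0088] [ 90.9 -61.6]
```

View pics/s4d.png

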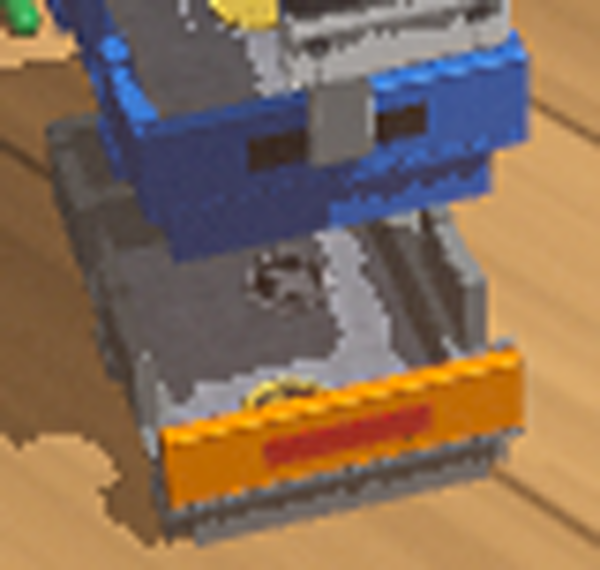

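>>> apply_moves(deltas=[[255,-0.04,-0.09,-0.5,0,0,0],[255,0,0,-0.8,0,0,0],[255,0,0,-0.9,0,0,0],[255,0,0,-0.9,0,0,0],[255,0,0,-0.9,0,0,0],[255,0,0,-0.9,0,0,0],[255,0,0,-0.8,0,0,0],[255,0,0,-0.6,0,0,0],[255,0,0,-0.4,0,0,0],[255,0,0,0,0,0,0]])

```text
time_s: 10.9
ee_pos: [0.5271, -0.0166, 0.134]
eef_rot: [3.141, 0.001, -0.503]
force: [0.3, -0.1, -3.1]
grip_width: 0.0079
grip_force: 45.0
```

>>> apply_moves(deltas=[[255,0,0,-0.1,0,0,0],[255,0,0,-0.1,0,0,0],[255,0,0,-0.1,0,0,0],[255,0,0,0,0,0,0]])

```text
time_s: 11.3
ee_pos: [0.5272, -0.0166, 0.1314]
eef_rot: [3.142, 0.0, -0.503]
force: [0.3, -0.1, -3.2]
grip_width: 0.0077
grip_force: 45.0
```

>>> apply_moves(deltas=[[255,0,0,-0.1,0,0,0],[255,0,0,-0.1,0,0,0],[255,0,0,0,0,0,0]])

```text
time_s: 11.6
ee_pos: [0.5272, -0.0166, 0.1293]
eef_rot: [3.142, 0.0, -0.503]
force: [0.0, -0.6, -3.8]
grip_width: 0.0077
grip_force: 45.0
```

>>> apply_moves(deltas=[[255,0,0,-0.1,0,0,0],[255,0,0,0,0,0,0],[255,0,0,0,0,0,0]])

```text
time_s: 11.9
ee_pos: [0.5273, -0.0165, 0.1284]
eef_rot: [-3.141, -0.0, -0.503]
force: [1.1, 0.7, -2.8]
grip_width: 0.0075
grip_force: 45.0
```

```bash
python3 - <<'E'
from h import *
o=ctrl.get_obs();print(o['force'],o['moment'],o['ee_pos'],o['eef_rot'])
E
```

```text
[ 1.09495449  0.68775349 -2.83596371] [ 0.02840507  0.12382783 -0.04245462] [ 0.52728186 -0.01652676  0.12844359] [-3.14147607e+00 -6.32326225e-05 -5.02790636e-01]
```

>>> apply_moves(deltas=[[255,0,0,-0.1,0,0,0],[255,0,0,0,0,0,0],[255,0,0,0,0,0,0]])

```text
time_s: 12.2
ee_pos: [0.5273, -0.0165, 0.1275]
eef_rot: [-3.141, -0.0, -0.503]
force: [1.2, 0.4, -3.2]
grip_width: 0.0078
grip_force: 45.0
```

```bash
python3 - <<'E'
from h import *
o=ctrl.get_obs();print(o['force'],o['moment'],o['ee_pos'],o['eef_rot'])
E
```

```text
[ 1.15905796  0.40447807 -3.2330723 ] [0.04428619 0.0862264  0.01785631] [ 0.52728492 -0.01650961  0.12745007] [-3.14144893e+00 -6.74149402e-05 -5.02779723e-01]
```

>>> apply_moves(deltas=[[255,0,0,-0.1,0,0,0],[255,0,0,0,0,0,0],[255,0,0,0,0,0,0]])

```text
time_s: 12.5
ee_pos: [0.5272, -0.0165, 0.1264]
eef_rot: [-3.141, 0.0, -0.503]
force: [0.8, 1.4, -3.4]
grip_width: 0.0075
grip_force: 45.0
```

```bash
python3 - <<'E'
from h import *
o=ctrl.get_obs();print(o['force'],o['moment'],o['ee_pos'],o['eef_rot'])
c=snap('side','s5.png');t=snap('top','t5.png')
f=lambda i,k:cv2.resize(i,None,fx=k,fy=k,interpolation=cv2.INTER_CUBIC)
a=f(c['img'][160:245,225:305,::-1],5);b=f(t['img'][160:245,205:285,::-1],5);cv2.imwrite('pics/s5c.png',np.hstack([a,b]))
E
```

```text
[ 0.80699751  1.35384464 -3.39286195] [ 0.1509491   0.01186059 -0.02332414] [ 0.52724945 -0.01651795  0.12640566] [-3.14148234e+00  3.68771839e-05 -5.02850444e-01]
```

View pics/s5c.png

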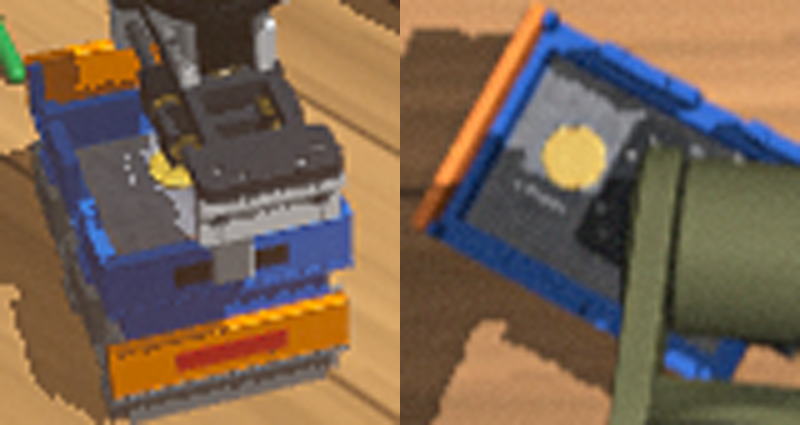

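The tray has passed rim height (TCP 126.4 mm) with no vertical support, so the feet seem to be entering the pockets. There's a side force of about 1.5 N, which I'll relieve slightly while continuing down.

>>> apply_moves(deltas=[[255,0.03,0.05,0,0,0,0],[255,0,0,-0.1,0,0,0],[255,0,0,0,0,0,0],[255,0,0,0,0,0,0]])

```text
time_s: 13.0
ee_pos: [0.5275, -0.0161, 0.1254]
eef_rot: [3.141, 0.0, -0.503]
force: [-0.4, 1.2, -3.6]
grip_width: 0.008
grip_force: 45.0
```

```bash
python3 - <<'E'
from h import *
o=ctrl.get_obs();print(o['force'],o['moment'],o['ee_pos'],o['eef_rot'])
E
```

```text
[-0.3860687   1.24884751 -3.59086424] [-0.14495417  0.23773334  0.0393876 ] [ 0.52746733 -0.01611957  0.12536805] [ 3.14145138e+00  1.85823264e-04 -5.02861894e-01]
```

>>> apply_moves(deltas=[[255,0,0,-0.1,0,0,0],[255,0,0,0,0,0,0],[255,0,0,0,0,0,0]])

```text
time_s: 13.3
ee_pos: [0.5276, -0.0161, 0.1245]
eef_rot: [-3.141, -0.0, -0.503]
force: [-1.3, -0.7, -1.2]
grip_width: 0.0075
grip_force: 45.0
```

```bash
python3 - <<'E'
from h import *
o=ctrl.get_obs();print(o['force'],o['moment'],o['ee_pos'],o['eef_rot'])
E
```

```text
[-1.28258518 -0.69733321 -1.16791596] [-0.13764259  0.23509676  0.03091768] [ 0.52759567 -0.0161066   0.1245466 ] [-3.14148530e+00 -1.94978336e-04 -5.02858322e-01]
```

Support begins at exactly the predicted seated height, TCP 124.5 mm. I'll settle slightly, soften the grip, then open.

>>> apply_moves(deltas=[[255,0,0,-0.04,0,0,0],[255,0,0,0,0,0,0],[255,0,0,0,0,0,0]], grip_force=10)

```text
time_s: 13.6
ee_pos: [0.5276, -0.0162, 0.1244]
eef_rot: [-3.142, -0.0, -0.503]
force: [-4.1, -1.8, 5.0]
grip_width: 0.0078
grip_force: 10.0
```

>>> apply_moves(deltas=[[225,0,0,0,0,0,0],[215,0,0,0,0,0,0],[205,0,0,0,0,0,0],[190,0,0,0,0,0,0],[170,0,0,0,0,0,0],[150,0,0,0,0,0,0]], grip_force=3)

```text
time_s: 14.2
ee_pos: [0.5275, -0.016, 0.124]
eef_rot: [-3.142, 0.0, -0.503]
force: [-0.6, 0.6, 0.6]
grip_width: 0.0358
grip_force: 0.0
```

>>> apply_moves(deltas=[[150,0,0,0.5,0,0,0],[150,0,0,1,0,0,0],[150,0,0,1,0,0,0],[150,0,0,2,0,0,0],[150,0,0,3,0,0,0],[150,0,-3,4,0,0,0],[150,0,-4,3,0,0,0],[150,0,-4,0,0,0,0],[150,0,-4,0,0,0,0],[150,0,-4,0,0,0,0]])

```text
time_s: 15.2
ee_pos: [0.5273, -0.2077, 0.2705]
eef_rot: [-3.141, -0.002, -0.503]
force: [0.5, 0.1, 1.0]
grip_width: 0.0385
grip_force: 0.0
```

>>> apply_moves(deltas=[[150,0,-4,0,0,0,0],[150,0,-4,0,0,0,0],[150,0,-4,0,0,0,0],[150,0,0,0,0,0,0]])

```text
time_s: 15.6
ee_pos: [0.5266, -0.3299, 0.2693]
eef_rot: [3.141, -0.0, -0.507]
force: [0.1, 1.5, -1.3]
grip_width: 0.0388
grip_force: 0.0
```

```bash
python3 - <<'E'
from h import *
c=snap('side','s6.png');t=snap('top','t6.png')
f=lambda i,k:cv2.resize(i,None,fx=k,fy=k,interpolation=cv2.INTER_CUBIC)
a=f(c['img'][160:245,225:305,::-1],5);b=f(t['img'][160:245,210:290,::-1],5);cv2.imwrite('pics/s6c.png',np.hstack([a,b]))
E
```

```text
(no output)
```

View pics/s6c.png

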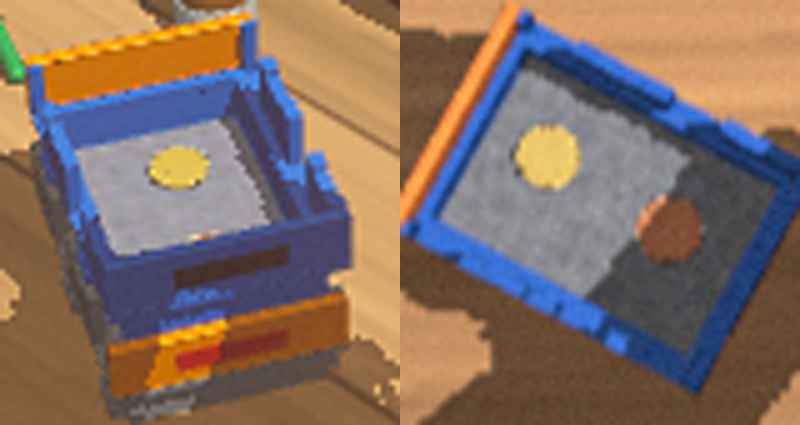

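The orange end is now over the grey plain end and both coins are in the blue tray: gold at (548,157) and copper at (670,228) in the right crop. A 5 mm seating error is hard to see here, so I'll touch the orange end's rim lightly at both corners to confirm its height (seated means tips at z = 0.125, TCP 0.150).

>>> apply_moves(deltas=[[255,1,3.6,0,0,0,0],[255,1,3.6,0,0,0,0],[255,1,3.6,0,0,0,0],[255,1,3.6,0,0,0,0],[255,1,3.6,0,0,0,0],[255,1,3.6,0,0,0,0],[255,1,3.6,0,0,0,0],[255,1,3.6,0,0,0,0],[255,1,3.6,0,0,0,0],[255,1,3.6,0,0,0,0]])

```text
time_s: 16.7
ee_pos: [0.6272, 0.037, 0.2701]
eef_rot: [-3.141, -0.001, -0.501]
force: [0.7, -1.0, 0.1]
grip_width: 0.0008
grip_force: 0.0
```

>>> apply_moves(deltas=[[255,1,3,0,0,0,0],[255,1.2,3,-1,0,0,0],[255,0.6,2,-2,0,0,0],[255,0,0,-2,0,0,0],[255,0,0,-2,0,0,0],[255,0,0,-2,0,0,0],[255,0,0,0,0,0,0],[255,0,0,0,0,0,0],[255,0,0,0,0,0,0]])

```text
time_s: 17.6
ee_pos: [0.6558, 0.1144, 0.1809]
eef_rot: [-3.14, -0.002, -0.502]
force: [0.8, -0.4, -0.1]
grip_width: 0.0005
grip_force: 0.0
```

>>> apply_moves(deltas=[[255,-0.15,-0.38,-0.8,0,0,0],[255,0,0,-0.8,0,0,0],[255,0,0,-0.6,0,0,0],[255,0,0,-0.4,0,0,0],[255,0,0,-0.2,0,0,0],[255,0,0,0,0,0,0],[255,0,0,0,0,0,0]])

```text
time_s: 18.3
ee_pos: [0.6541, 0.1102, 0.1512]
eef_rot: [-3.141, -0.0, -0.503]
force: [0.3, 1.1, 0.1]
grip_width: 0.0003
grip_force: 0.0
```

>>> apply_moves(deltas=[[255,0,0,-0.1,0,0,0],[255,0,0,0,0,0,0],[255,0,0,0,0,0,0]])

```text
time_s: 18.6
ee_pos: [0.6542, 0.1102, 0.1504]
eef_rot: [-3.141, -0.001, -0.503]
force: [-0.2, -0.3, 1.2]
grip_width: 0.0005
grip_force: 1.0
```

>>> apply_moves(deltas=[[255,0,0,-0.1,0,0,0],[255,0,0,0,0,0,0],[255,0,0,0,0,0,0]])

```text
time_s: 18.9
ee_pos: [0.6543, 0.1103, 0.1502]
eef_rot: [-3.141, -0.001, -0.503]
force: [-2.7, 0.8, 7.6]
grip_width: 0.0006
grip_force: 4.1
```

Contact came at 0.1503, so corner A is seated. Now corner B.

>>> apply_moves(deltas=[[255,0,0,1,0,0,0],[255,0,0,1,0,0,0],[255,-2.2,1.2,0,0,0,0],[255,-2.2,1.2,0,0,0,0],[255,-2.2,1.2,0,0,0,0],[255,-2.16,1.22,0,0,0,0],[255,0,0,-1,0,0,0],[255,0,0,-0.7,0,0,0],[255,0,0,0,0,0,0],[255,0,0,0,0,0,0]])

```text
time_s: 19.9
ee_pos: [0.5669, 0.1579, 0.1518]
eef_rot: [3.141, 0.0, -0.503]
force: [1.1, -0.0, 1.2]
grip_width: 0.0004
grip_force: 0.0
```

>>> apply_moves(deltas=[[255,0,0,-0.1,0,0,0],[255,0,0,-0.1,0,0,0],[255,0,0,0,0,0,0],[255,0,0,0,0,0,0]])

```text
time_s: 20.3
ee_pos: [0.5667, 0.1582, 0.1503]
eef_rot: [-3.141, -0.001, -0.503]
force: [2.3, 0.2, 1.6]
grip_width: 0.0006
grip_force: 1.0
```

>>> apply_moves(deltas=[[255,0,0,-0.1,0,0,0],[255,0,0,0,0,0,0],[255,0,0,0,0,0,0]])

```text
time_s: 20.6
ee_pos: [0.5669, 0.1585, 0.1501]
eef_rot: [-3.14, -0.001, -0.503]
force: [-0.0, -1.0, 8.8]
grip_width: 0.0003
grip_force: 4.4
```

Corner B is at the same height, so the tray is seated and level. I'll retreat clear and compare numerically with the last picture.

>>> apply_moves(deltas=[[255,0,0,1,0,0,0],[255,0,0,2,0,0,0],[255,0,0,3,0,0,0],[255,0,0,4,0,0,0],[255,0,-4,2,0,0,0],[255,-0.4,-4,0,0,0,0],[255,-0.4,-4,0,0,0,0],[255,-0.4,-4,0,0,0,0],[255,-0.4,-4,0,0,0,0],[255,-0.4,-4,0,0,0,0]])

```text
time_s: 21.6
ee_pos: [0.5459, -0.0832, 0.2695]
eef_rot: [-3.141, -0.0, -0.503]
force: [0.6, 0.6, 0.5]
grip_width: 0.0006
grip_force: 0.0
```

>>> apply_moves(deltas=[[255,-0.4,-4,0,0,0,0],[255,-0.4,-4,0,0,0,0],[255,-0.4,-4,0,0,0,0],[255,-0.4,-4,0,0,0,0],[255,-0.4,-4,0,0,0,0],[255,-0.4,-4,0,0,0,0],[255,0,-1,0,0,0,0],[255,0,0,0,0,0,0],[255,0,0,0,0,0,0],[255,0,0,0,0,0,0]])

```text
time_s: 22.6
ee_pos: [0.5228, -0.3303, 0.2694]
eef_rot: [-3.141, -0.0, -0.501]
force: [-0.2, 1.1, -0.1]
grip_width: 0.001
grip_force: 0.0
```

```bash
python3 - <<'E'
from h import *
for n in('top','side'):
    a=np.load(f'pics/{n}6.png.npz' if 0 else f'pics/{n[0]}6.png.npz')['img'];b=snap(n,n+'7.png')['img']
    for k,i in(('a',a),('b',b)):
        h=cv2.cvtColor(i,cv2.COLOR_RGB2HSV)[150:250,200:310]
        out=[]
        for lo,hi in(((105,120,40),(125,255,255)),((20,100,120),(32,255,255))):
            m=cv2.inRange(h,lo,hi);M=cv2.moments(m,True);out+=[int(M['m00']),round(M['m10']/max(M['m00'],1),1),round(M['m01']/max(M['m00'],1),1)]
        print(n,k,out)
E
```

```text
top a [1143, 53.3, 50.5, 118, 39.1, 41.0]
top b [1139, 53.3, 50.5, 117, 39.0, 40.9]
side a [706, 58.3, 38.7, 122, 57.1, 40.6]
side b [694, 58.2, 38.3, 121, 57.0, 40.0]
```

```bash
python3 - <<'E'
import cv2,numpy as np
g=lambda f:cv2.imread('pics/'+f,0).astype(np.float32)
for a,b,rs in(('s6.png','side7.png',{'tray':(165,225,228,300),'drawers':(60,130,160,240),'coinbox':(105,185,270,380),'pliers':(145,180,205,232),'saw':(155,215,120,200)}),('t6.png','top7.png',{'tray':(160,240,208,292),'box':(45,110,160,295),'pliers':(150,200,115,180)})):
    A,B=g(a),g(b)
    for n,(y0,y1,x0,x1) in rs.items():
        p,q=A[y0:y1,x0:x1],B[y0:y1,x0:x1];w=cv2.createHanningWindow(p.shape[::-1],cv2.CV_32F);print(a,n,cv2.phaseCorrelate(p,q,w))
E
```

```text
s6.png tray ((0.022972932706402105, 0.04281884565944338), 1.0092305340148784)
s6.png drawers ((-1.2609565894767414, 0.09966700127730377), 0.8410415692461861)
s6.png coinbox ((-0.5104604411278686, 0.352242657720403), 1.0007764406998951)
s6.png pliers ((0.5752971354025505, 0.2965373183465623), 0.9674172982757474)
s6.png saw ((-0.29090910486754495, -0.03995113936178285), 0.9955912153919538)
t6.png tray ((0.321987296068869, 0.19250843023556286), 0.7844397044181823)
t6.png box ((0.5110609086979565, 0.009023948376132296), 0.9597027126163121)
t6.png pliers ((-0.040273297355803095, -0.08803769479423096), 0.985589660803477)
```

```bash
python3 -c "
from station import ctrl
print(ctrl.hand_in())"
```

```text
the job is handed in; nothing more can be done
None
```

The job is handed in: the blue tray is turned half round and sits level at seated height on the grey tray. I touched its orange end at both corners to check, and judged the plain-end feet from the height at release. Both coins are still in the blue tray; I last saw the pendants before setting it down, in the grey tray.

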